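# Fit the board-support arm into its leaning socket

## Robot

A 6-joint arm with a two-finger parallel gripper is mounted at the origin on the work surface. World frame = base frame: x ahead of the robot, y to its left, z up, the work surface at z = 0. Lengths are in m, angles in rad, forces in N, time in s.
With the tool pointing down it reaches from about 0.375 to 0.925 m from the base axis. Payload 5.7 kg.
Tool frame: the origin (TCP) lies between the finger pads; the fingertips stand 19 mm ahead of it and the grasp point (between the pads) is the TCP; z points along the fingers, y is the line along which they close (so a half turn about z gives the same grasp; the last joint's range is limited). The gripper opens to 85 mm and grips with 20 to 120 N. Pads are 22 mm wide; open, the fingers measure 114 mm over their backs; the gripper's body (76 mm by 85 mm) begins 54 mm behind the grasp point. The pads swing forward as they close: fully open they stand 13 mm farther back than shut.
Start: joints at [0.986, 0.359, 1.51, -0, 1.272, -0.115], TCP at [0.272, 0.535, 0.25] pointing down, gripper open.
Joint ranges: [-2.97, 2.97], [-1.01, 2.36], [0.21, 2.38], [-0.96, 4.11], [0.2, 2.71], [-2.98, 2.98]. Speed limits (rad/s): [2.39, 2.39, 3.14, 3.14, 3.14, 3.14].

## Interface

Orientations are given as a 3x3 rotation matrix whose columns are the frame's x, y, z axes.
In Python, from bench import r, planner, grab_frame, camera_params, recognise, cut_out, sensors gives the robot as it stands. Calls block until the motion is done:
- r.move_ptp(position, orientation): joint-space move of the TCP to a pose.
- r.move_l(position, speed=0.15, frame=None, contact_N=None): straight line of the TCP; frame=None keeps the orientation; speed is the mean speed in m/s. With contact_N (N) it stops when the force on the tool has changed by that much, and returns True; else False.
- r.move_joints(angles): joint-space move.
- r.let_go() and r.grasp(): open the fingers fully, or close them until they stop; the grip force is fixed at half the most.
- r.pause(seconds).
- planner.ik(position, orientation): joint angles nearest the present ones, or None.
- grab_frame(name): name is "side" or "top" or "wrist"; returns the picture (420x560x3 uint8, blue, green, red); there is no depth.
- camera_params(name): a dict with "mtx" (3x3 intrinsics, pixels), "origin" and "attitude" of the camera in the world. Camera axes: x right, y up, looking along -z (the intrinsics and any distortion apply to the point x, -y, -z); pixel columns grow to the right and rows downward; lengths in m; the calibration is good to about 2 mm. A picture is of the moment at which its call begins: read the wrist's pose just before it. camera_params takes no time and is no camera call; for the wrist camera it gives the pose at the moment of the call.
A pose or a line that the arm cannot do raises r.MotionError and nothing moves.
- r.hand_in(): hands the job in; it is judged then, once.
Trained networks look in the newest picture that a camera, given by its name, has taken for a name from the list of things; names that differ only in an ending like _2 or _b are one class to them, and where a whole thing is asked for, a point or a joint stands for the part that bears it (a point fixed in the world has none). Each returns a list of dicts, best first, with "p" (0 to 1); they miss things now and then, are a little off and sometimes report something else, mostly with a low value. They report only what shows in the picture. A call takes as long as a camera call. They do not tell look-alikes from the thing itself.
- recognise(label, camera): "xyz" ([x, y, z] in m, in world coordinates, good to about 4 mm: the middle of the surface that is visible of it).
- cut_out(label, camera): "mask" (420x560 bool, what is visible of it).
Readings, each from a call of its own:
- sensors.get_time_s(): time.
- sensors.get_qpos(): joint angles.
- sensors.get_qd(): joint speeds.
- sensors.get_joint_torque(): joint torques, N m.
- sensors.get_eef_pos(): TCP position.
- sensors.get_eef_rot(): TCP orientation.
- sensors.get_wrist_force(): force on the tool from outside, world axes, zero at the start.
- sensors.get_moment(): the same for the moment, N m.
- sensors.get_width(): finger opening in m.
- sensors.get_finger_force(): force on a finger pad.
Only numpy, scipy, OpenCV 4.12 (cv2) and the standard library are available. Lean on these libraries where they do the work, as an engineer would, in place of code of your own. Each camera call takes 0.05 s, during which the arm holds its last target. There are 200 camera calls.

## Task

Make the board support ready: turn the socket's black wing knob clockwise (it has a left-hand thread, so that backs the screw out of the bore) until the engraved line on the wing lines up with the line on the sleeve. Then pick up the square aluminium bar, squeeze its spring button flush while you start the bar's tapered end into the sleeve, and slide it down until the button pops out through the sleeve's side slot. Let go of it, leave the knob on its line and leave the other things on the bench alone.

Things in the scene. Friction and masses are not known exactly. Their poses are not given: they have to be found in the camera images.
- stand: fixed grey steel stand: a 120 x 190 x 10 mm base plate with four bolt heads and two short posts that carry the leaning steel sleeve. Origin: centre of the plate's underside; z up; the sleeve runs along the stand's y axis and rises towards +y
- sleeve: steel sleeve fixed on the stand, 34 mm square, 3 mm walls, 28 mm square bore, 170 mm long, rising 30 degrees above level; its mouth, the upper end, is 120 mm above the bench. Origin: centre of the mouth, on the axis. +y points out of the mouth (the bar goes in along -y), +x is level, to the side with the slot, +z is square to the top face. Its edge is square: it does not cam the button down
- slot (a point): point on the sleeve's axis abreast of the middle of the slot, 60 mm down from the mouth. The slot is a rectangular opening in the sleeve's +x side wall, 24 mm long along the sleeve and 12 mm high
- lock_knob (a joint): turn of the black wing knob on the sleeve's top face, 80 mm down from the mouth, in rad, growing clockwise seen from above it. Starts at 0 to 0.35; at 1.5 the wing lies along the sleeve, its engraved white line in line with the black line on the sleeve, towards the mouth; stops at 2.3. Clockwise lifts knob and screw 4 mm per rad; below about 1.15 the screw stands in the bore. Friction 0.1 N m
- knob_grip (a point): point on the knob's axis (parallel to the sleeve's z) at mid height of its wing, 28 mm above the sleeve's top face at joint value 0; it rises with the knob. The wing is 42 mm long, 12 mm thick, 27 mm high, its underside 13 mm above the top face at joint value 0. In the sleeve's frame its marked end points to (-sin(1.5 - q), cos(1.5 - q), 0), q being lock_knob
- bar: loose 25 mm square aluminium bar, 250 mm long, 0.18 kg, lying flat on the bench. Origin: on its axis abreast of the spring button's middle, 12.5 mm above the bench. +y points along it to the forked end 170 mm away, +x to the button's side, +z up. It fits the sleeve when its axes lie along the sleeve's (1.5 mm play each side). Two black prongs rise 26 mm above it 158 to 170 mm from the origin
- spring_button (a joint): how far the steel spring button on the bar's +x side is pressed, in m: 0 is out (8 mm proud of the bar), 0.008 flush. A block 18 mm long along the bar and 8 mm high with square ends, only the outer 2 mm bevelled, the same depth pressed wherever it is pushed; 1.6 N to start, 4 N flush. Under the sleeve's wall it reads 0.005 to 0.008; popped through the slot about 0
- tape_measure: bystander: yellow tape measure, 62 x 40 x 50 mm; origin at its underside
- sanding_block: bystander: cork sanding block, 45 x 90 x 32 mm; origin at its underside
- screw_jar: bystander: glass jar, 56 mm across, 60 mm high; origin at its underside
- batten: bystander: plain wooden batten, 30 x 160 x 20 mm; origin at its underside
- brush_tin: bystander: open steel tin, 76 mm across, 85 mm high; origin at its underside
- screwdriver: bystander: screwdriver, 200 mm long, lying
- tape_roll: bystander: roll of grey tape lying flat, 100 mm across, 24 mm high; origin at its underside
- bar_nose (a point): middle of the bar's other end, 80 mm from its origin along -y: a black tapered nose, 17 mm square at the tip and widening to 25 mm over 7 mm; this end goes into the sleeve
Not all that is in view belongs to the job. Leave any brown look-alike of the stand alone.

How it is judged:
By the outcome, as a careful person would: the job done as asked, in the order asked, and still so for the second after the job is handed in, with the robot touching nothing.
It also fails if it takes over 66 s, if anything falls off the work surface, if the arm or the gripper's body presses on something with over 40 N, if the wrist force passes 120 N, or if a joint passes its speed limit or range.

## Working session

There is one attempt and no reset: what is moved stays moved. The work goes in short steps, each a Python script; the robot and the scene stay as the last script left them, time stands still between calls to the robot, and variables do not carry over. Pictures are saved under pics/ and viewed, at most 10 in all, crops included, and the job is handed in when it is done.

```bash
ls; mkdir -p pics
python3 - <<'E'
from bench import *
import cv2,numpy as np
for c in("top","side"):
    im=grab_frame(c);cv2.imwrite(f"pics/{c}0.png",im)
    p=camera_params(c);print(c,p)
    for l in("stand","sleeve","lock_knob","bar","spring_button","bar_nose"):
        for d in recognise(l,c)[:3]:print(l,np.round(d["xyz"],3),round(d["p"],2))
print(sensors.get_time_s())
E
```

```text
pics
top {'mtx': array([[508.85958155,   0.        , 283.19428088],
       [  0.        , 508.85958155, 209.38159044],
       [  0.        ,   0.        ,   1.        ]]), 'origin': array([ 0.36127798, -0.10294048,  1.45133687]), 'attitude': array([[ 0.00630628,  0.98865879, -0.15004672],
       [-0.99997656,  0.00583453, -0.00358407],
       [-0.00266797,  0.15006581,  0.98867241]])}
stand [ 0.528 -0.189  0.01 ] 0.8
stand [0.349 0.029 0.008] 0.72
stand [ 0.331 -0.379  0.011] 0.61
sleeve [ 0.544 -0.191  0.105] 0.8
sleeve [ 0.33  -0.382  0.111] 0.72
sleeve [0.35  0.03  0.108] 0.71
lock_knob [0.352 0.015 0.127] 0.55
lock_knob [ 0.326 -0.4    0.121] 0.52
bar [0.508 0.244 0.025] 0.59
spring_button [ 0.54  -0.203  0.126] 0.45
spring_button [0.776 0.039 0.033] 0.29
spring_button [0.509 0.242 0.021] 0.21
bar_nose [0.512 0.24  0.019] 0.97
side {'mtx': array([[490.23548951,   0.        , 286.30135245],
       [  0.        , 490.23548951, 209.9560211 ],
       [  0.        ,   0.        ,   1.        ]]), 'origin': array([ 0.21246501, -0.85468319,  0.76158014]), 'attitude': array([[ 0.91135191,  0.24178579, -0.33313259],
       [-0.41127361,  0.56843705, -0.7125541 ],
       [ 0.01707944,  0.78639618,  0.61748631]])}
stand [ 0.333 -0.394  0.014] 0.92
stand [ 0.526 -0.218  0.015] 0.8
stand [0.346 0.007 0.011] 0.75
sleeve [0.345 0.007 0.086] 0.77
sleeve [ 0.324 -0.404  0.09 ] 0.62
lock_knob [ 0.54  -0.208  0.127] 0.76
lock_knob [0.346 0.016 0.122] 0.74
lock_knob [ 0.326 -0.405  0.126] 0.66
bar [0.507 0.224 0.024] 0.82
bar_nose [0.506 0.223 0.028] 0.95
0.7
```

Run:
```python
import cv2
im=cv2.imread("pics/top0.png")
cv2.imwrite("pics/top0b.png",cv2.resize(im,(800,600),interpolation=cv2.INTER_CUBIC))
```

```text
(no output)
```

View pics/top0b.png

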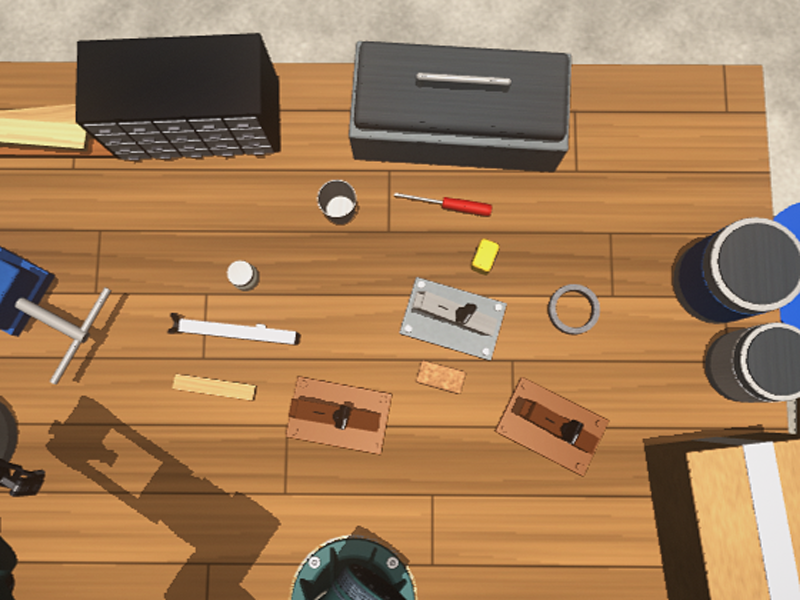

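View pics/side0.png

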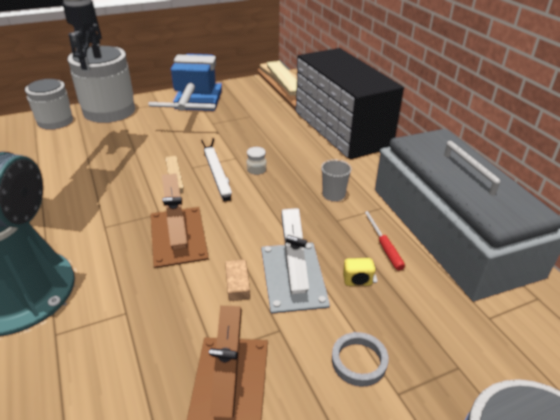

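The grey stand at top-view (453,318), drawn 800 px wide, is the real one. The two brown ones at (340,415) and (552,425) are look-alikes. The bar runs from (172,325) at the fork to (300,338) at the nose, with its button at (262,326) on the +x side. The sleeve mouth is at about (415,298), facing +y. Next I'll make helpers and take closer looks at both with the wrist camera.

```bash
cat > h.py <<'E'
from bench import *
import cv2,numpy as np
np.set_printoptions(precision=4,suppress=True)
def ray(p,uv):
    uv=np.atleast_2d(uv).astype(float);K=p["mtx"]
    d=np.c_[(uv[:,0]-K[0,2])/K[0,0],-(uv[:,1]-K[1,2])/K[1,1],-np.ones(len(uv))]
    return p["origin"],d@p["attitude"].T
def onz(p,uv,z):
    o,d=ray(p,uv);return o+d*((z-o[2])/d[:,2])[:,None]
def proj(p,X):
    c=(np.atleast_2d(X)-p["origin"])@p["attitude"];K=p["mtx"]
    return np.c_[K[0,0]*c[:,0]/-c[:,2]+K[0,2],K[1,1]*-c[:,1]/-c[:,2]+K[1,2]]
def Rs(yaw,tilt=np.pi/6): # columns x,y,z of sleeve; yaw = heading of the level y direction from world +y
    c,s=np.cos(yaw),np.sin(yaw);ct,st=np.cos(tilt),np.sin(tilt)
    x=np.array([c,s,0]);y=np.array([-s*ct,c*ct,st]);return np.c_[x,y,np.cross(x,y)]
def tool(x,z,):  # tool x, z axes
    return np.c_[x,np.cross(z,x),z]
def W(): return sensors.get_wrist_force()
E
python3 - <<'E'
from h import *
p=camera_params("wrist");R=sensors.get_eef_rot();t=sensors.get_eef_pos()
print(R,t);print("cam in tool",R.T@(p["origin"]-t));print(R.T@p["attitude"]);print(p["mtx"])
# rough from top
grab_frame("top");p=camera_params("top")
m=[d for d in cut_out("stand","top")]
for d in m[:3]:
    q=np.argwhere(d["mask"])[:,::-1];print("stand",d["p"],len(q),q.mean(0));
    r_=cv2.minAreaRect(onz(p,q,.01)[:,:2].astype(np.float32));print(r_)
for d in cut_out("bar","top")[:2]:
    q=np.argwhere(d["mask"])[:,::-1];print("bar",d["p"],len(q),q.mean(0));print(cv2.minAreaRect(onz(p,q,.025)[:,:2].astype(np.float32)))
# look at bar
Rd=np.array([[0,1,0],[1,0,0],[0,0,-1.]])
for Q in(Rd,Rd@np.diag([-1,-1,1])): print(planner.ik([.45,.25,.25],Q), planner.ik([.5,-.2,.35],Q))
E
```

```text
[[-0.8917  0.4526 -0.    ]
 [ 0.4526  0.8917 -0.0001]
 [-0.     -0.0001 -1.    ]] [0.2716 0.535  0.2503]
cam in tool [ 0.0645  0.0012 -0.124 ]
[[-0.0008  0.9663  0.2574]
 [ 1.      0.0011 -0.0012]
 [-0.0014  0.2574 -0.9663]]
[[291.6466   0.     273.5226]
 [  0.     291.6466 208.1942]
 [  0.       0.       1.    ]]
stand 0.79 2795 [317.2483 222.859 ]
((0.5425655841827393, -0.19477836787700653), (0.19040243327617645, 0.12196394056081772), 73.69902801513672)
stand 0.72 332 [339.2349 179.2771]
((0.6682983040809631, -0.25957372784614563), (0.0417579747736454, 0.07138510793447495), 68.25384521484375)
stand 0.59 2974 [386.312  297.9644]
((0.3319864869117737, -0.3864295184612274), (0.19067084789276123, 0.11959733068943024), 63.60986328125)
bar 0.63 876 [162.7603 231.4155]
((0.5172852873802185, 0.23768770694732666), (0.25745463371276855, 0.040211886167526245), 85.22162628173828)
[ 0.3729  0.2366  1.6918 -0.      1.2132  0.3729] [-0.5088  0.1923  1.4969 -0.      1.4524 -0.5088]
[ 0.3729  0.2366  1.6918 -0.      1.2132 -2.7687] [-0.5088  0.1923  1.4969 -0.      1.4524  2.6328]
```

Run:
```python
from h import *
import pickle
yb=np.radians(-4.8);ys=np.radians(-16.3)
B=Rs(yb,0);c=np.array([.517,.238,0]);ob=c-B[:,1]*.045
S=Rs(ys);L=Rs(ys,0)
mouth=np.array([.5425,-.1948,0]); print("sleeve guess needs offset")
D={}
r.move_ptp(ob+[0,0,.17],tool(B[:,1],-B[:,2]))
p=camera_params("wrist");im=grab_frame("wrist");D["bar"]=(im,p);cv2.imwrite("pics/wbar.png",im)
D["barm"]=[(l,d["p"],d.get("mask")) for l in("bar","spring_button") for d in cut_out(l,"wrist")[:1]]
for l in("bar","spring_button","bar_nose"):
    for d in recognise(l,"wrist")[:2]:print(l,d["xyz"],d["p"])
k=np.array([.540,-.208,.127])
# tool x = toward -x_s (start of the turn)
Rk=tool(-S[:,0],-S[:,2])
for a in(0,.7,1.4): 
    w=-np.sin(1.5-a)*S[:,0]+np.cos(1.5-a)*S[:,1];print(planner.ik(k,tool(w,-S[:,2])),planner.ik(k,tool(-w,-S[:,2])))
Rk=tool(S[:,1],-S[:,2])
r.move_ptp(k+S[:,2]*.13,Rk)
p=camera_params("wrist");im=grab_frame("wrist");D["st"]=(im,p);cv2.imwrite("pics/wst.png",im)
D["stm"]=[(l,d["p"],d.get("mask")) for l in("stand","sleeve","lock_knob") for d in cut_out(l,"wrist")[:1]]
for l in("stand","sleeve","lock_knob"):
    for d in recognise(l,"wrist")[:2]:print(l,d["xyz"],d["p"])
pickle.dump(D,open("D.pkl","wb"));print(sensors.get_time_s())
```

```text
sleeve guess needs offset
bar [0.512, 0.2538, 0.0276] 0.73
bar [0.7527, 0.0718, 0.0435] 0.37
spring_button [0.5291, 0.191, 0.0163] 0.62
[-0.7679  0.5733  1.6292  0.4869  1.241  -2.2148] [-0.7679  0.5733  1.6292  0.4869  1.241   0.9268]
[-0.7679  0.5733  1.6292  0.4869  1.241  -1.5148] [-0.7679  0.5733  1.6292  0.4869  1.241   1.6268]
[-0.7679  0.5733  1.6292  0.4869  1.241  -0.8148] [-0.7679  0.5733  1.6292  0.4869  1.241   2.3268]
stand [0.3561, -0.3238, 0.1079] 0.92
stand [0.3567, 0.0152, 0.0467] 0.78
sleeve [0.5434, -0.2013, 0.1079] 0.89
sleeve [0.3537, -0.3209, 0.1108] 0.61
lock_knob [0.5371, -0.2134, 0.1321] 0.92
lock_knob [0.3471, 0.0098, 0.1246] 0.62
4.775
```

View pics/wst.png

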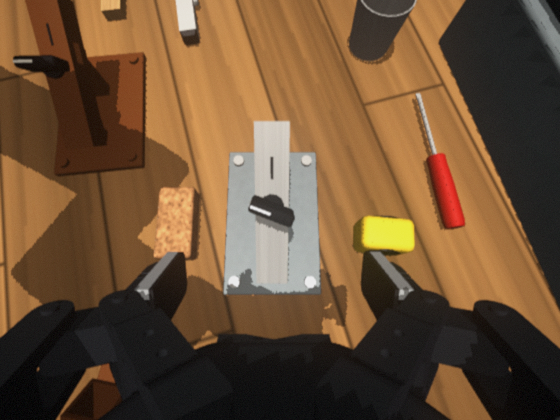

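View pics/wbar.png

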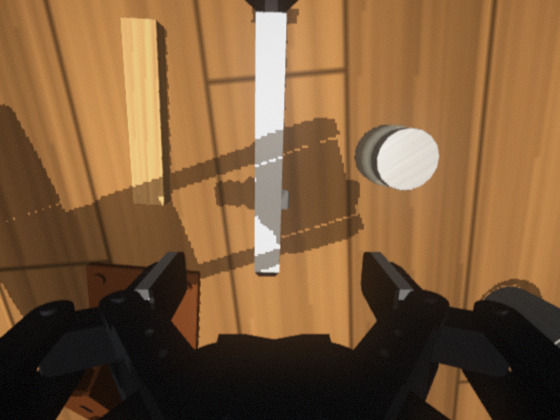

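The wrist view shows the grey stand. Its bolts are at (238,160), (306,160), (234,282) and (311,282), the mouth edge runs along v≈121 from u=254 to 290, and the knob is at (272,210) with its white mark at the left end. In the bar view the bar runs from u=257 to 285, with the button at (284,199) and the nose end at v≈272. I'll enlarge both for edge measurement.

Run:
```python
from h import *
import pickle
D=pickle.load(open("D.pkl","rb"))
im=D["st"][0];a=cv2.resize(im[110:300,220:325],None,fx=3.1,fy=3.1,interpolation=cv2.INTER_CUBIC)
im2=D["bar"][0];b=cv2.resize(im2[0:285,240:305],None,fx=2.06,fy=2.06,interpolation=cv2.INTER_CUBIC)
h=max(len(a),len(b));o=np.zeros((h,a.shape[1]+b.shape[1]+10,3),np.uint8);o[:len(a),:a.shape[1]]=a;o[:len(b),a.shape[1]+10:]=b
cv2.imwrite("pics/crop1.png",o);print(o.shape)
def edges(im,v,u0,u1,n=4):
    g=cv2.GaussianBlur(cv2.cvtColor(im,cv2.COLOR_BGR2GRAY),(3,3),0)[v].astype(float);d=np.gradient(g)
    k=[(u,round(d[u],0)) for u in range(u0,u1) if abs(d[u])>=abs(d[u-1]) and abs(d[u])>abs(d[u+1]) and abs(d[u])>8];return k
for v in(126,140,150,170,180,190,235,250,265,275):print(v,edges(im,v,222,325))
for v in(20,60,100,140,180,190,200,210,240,260,266):print("b",v,edges(im2,v,245,300))
print("col",[ (edges(im.transpose(1,0,2),u,112,135)) for u in(258,270,285)])
print("colb",[ (edges(im2.transpose(1,0,2),u,255,282)) for u in(260,268,275)],[ (edges(im2.transpose(1,0,2),u,180,222)) for u in(284,286)])
```

```text
(589, 470, 3)
126 [(253, np.float64(20.0)), (290, np.float64(-25.0))]
140 [(254, np.float64(18.0)), (289, np.float64(-22.0))]
150 [(254, np.float64(17.0)), (289, np.float64(-22.0))]
170 [(229, np.float64(9.0)), (254, np.float64(10.0)), (270, np.float64(-43.0)), (273, np.float64(42.0)), (288, np.float64(-23.0)), (291, np.float64(11.0)), (315, np.float64(-17.0))]
180 [(288, np.float64(-22.0)), (291, np.float64(10.0)), (316, np.float64(-14.0))]
190 [(229, np.float64(12.0)), (288, np.float64(-19.0)), (316, np.float64(-18.0))]
235 [(224, np.float64(-10.0)), (227, np.float64(18.0)), (288, np.float64(-30.0)), (293, np.float64(24.0)), (318, np.float64(-12.0))]
250 [(226, np.float64(10.0)), (287, np.float64(-15.0)), (290, np.float64(9.0)), (318, np.float64(-26.0)), (322, np.float64(12.0))]
265 [(225, np.float64(14.0)), (287, np.float64(-11.0)), (319, np.float64(-12.0)), (323, np.float64(-18.0))]
275 [(222, np.float64(19.0)), (236, np.float64(-10.0)), (240, np.float64(-22.0)), (251, np.float64(26.0)), (286, np.float64(-10.0)), (319, np.float64(-32.0))]
b 20 [(251, np.float64(-16.0)), (255, np.
[... 355 characters left out ...]
, (281, np.float64(-16.0))]
b 200 [(254, np.float64(22.0)), (287, np.float64(-16.0))]
b 210 [(281, np.float64(-20.0))]
b 240 [(254, np.float64(30.0)), (276, np.float64(-32.0)), (280, np.float64(-22.0))]
b 260 [(254, np.float64(18.0))]
b 266 [(275, np.float64(16.0)), (279, np.float64(-32.0))]
col [[(121, np.float64(14.0))], [(121, np.float64(14.0))], [(121, np.float64(20.0))]]
colb [[(272, np.float64(-41.0)), (276, np.float64(32.0))], [(268, np.float64(23.0)), (272, np.float64(-61.0)), (276, np.float64(34.0))], [(265, np.float64(23.0)), (272, np.float64(-58.0)), (276, np.float64(28.0))]] [[(190, np.float64(10.0)), (209, np.float64(-14.0))], [(190, np.float64(14.0)), (209, np.float64(-12.0))]]
```

View pics/crop1.png

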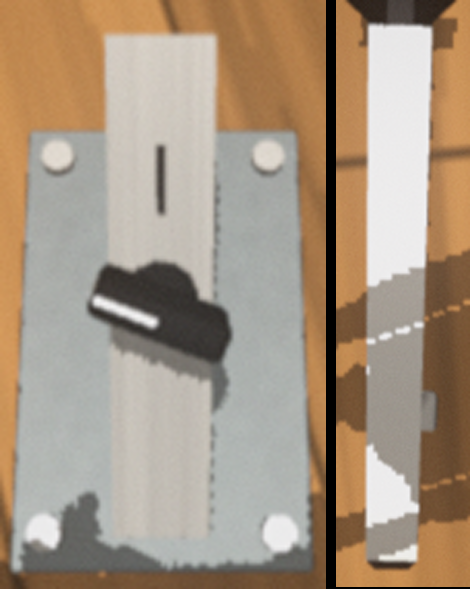

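```bash
cat > fit.py <<'E'
from h import *
import pickle
from scipy.optimize import least_squares
D=pickle.load(open("D.pkl","rb"))
p=D["st"][1]
Lp=np.array([(253.4,126),(253.7,140),(254,150),(254.3,170),(256.8,281)]);Rp=np.array([(290,126),(289,145),(288.3,180),(287.7,235),(287,257),(286.5,272)])
Ep=np.array([(258,121),(270,121),(285,121)]);Gp=np.array([(262,282.6),(280,282.6)])
def dl(pt,a,b):
    d=b-a;n=np.array([-d[1],d[0]])/np.hypot(*d);return (pt-a)@n
def res(x,z=None):
    S=Rs(x[2]);m=np.array([x[0],x[1],.12 if len(x)<4 else x[3]])
    P=lambda *q:proj(p,m+S@np.array(q))[0]
    a,b,c,d=P(-.017,0,.017),P(.017,0,.017),P(-.017,-.17,.017),P(.017,-.17,.017)
    return np.r_[dl(Lp,a,c),dl(Rp,b,d),dl(Ep,a,b),dl(Gp,c,d)]
for x0 in([.56,-.12,-.28],[.56,-.12,-.28,.12]):
    s=least_squares(res,x0);print(s.x,np.round(s.fun,1))
    if len(x0)==3:ss=s.x
S=Rs(ss[2]);m=np.r_[ss[:2],.12]
print("plate centre level coord",(np.array([.5425,-.1948])-m[:2])@Rs(ss[2],0)[:2,:2])
# knob mark
def plane(p,uv,o,n):
    c,d=ray(p,uv);return c+d*(((o-c)@n)/(d@n))[:,None]
for h in(.057,.058):
    k=m+S@np.array([0,-.08,h]);X=(plane(p,[(250.6,206.8),(270.6,214.8)],k,S[:,2])-m)@S;w=X[0]-X[1];print("mark",X,"q",1.5-np.arctan2(-w[0],w[1]))
p=D["bar"][1]
Lp=np.array([(255,60),(254.4,100),(254,190),(253.9,240)]);Rp=np.array([(285.4,40),(285,60),(284,100),(283,140),(281.3,180),(281,210),(280,240),(279.3,262)])
def resb(x):
    B=Rs(x[2],0);P=lambda *q:proj(p,np.array([x[0],x[1],.0125])+B@np.array(q))[0]
    h=.0125;return np.r_[dl(Lp,P(-h,0,h),P(-h,.1,h)),dl(Rp,P(h,0,h),P(h,.1,h)),P(0,-.073,h)[1]-272,P(0,-.08,.0085)[1]-276,P(.018,.009,.004)[1]-190,P(.018,-.009,.004)[1]-209]
s=least_squares(resb,[.513,.193,-.08]);print("bar",s.x,np.round(s.fun,1))
E
python3 fit.py
```

```text
[ 0.5646 -0.119  -0.2869] [ 0.2  0.1 -0.  -0.  -0.9 -0.6  0.1  0.2 -0.   0.3  0.6  0.2  0.1  0.1
 -0.1 -0.2]
[ 0.5646 -0.1187 -0.2867  0.1194] [ 0.3  0.2  0.  -0.  -0.9 -0.7  0.   0.2 -0.   0.3  0.6  0.  -0.  -0.1
  0.1  0. ]
plate centre level coord [ 0.0003 -0.079 ]
mark [[-0.018  -0.0737  0.057 ]
 [-0.0004 -0.0809  0.057 ]] q 0.3211509789730629
mark [[-0.0179 -0.0734  0.058 ]
 [-0.0004 -0.0807  0.058 ]] q 0.3211509789730609
bar [ 0.5087  0.1956 -0.1039] [-0.1 -0.5 -0.5 -0.4  0.   0.2  0.3  0.4 -0.1  0.4  0.2  0.2 -0.5 -0.1
  0.8 -0.3]
```

The fits agree: residuals are under 1 px, the fitted height of 0.119 matches the given 0.12, and the knob axis is where it should be. q0≈0.32. Next I'll turn the knob.

```bash
cat >> h.py <<'E'
M=np.array([.5646,-.119,.12]);S=Rs(-.287)
def knob(q,up=0,d=np.zeros(3)):
    w=-np.sin(1.5-q)*S[:,0]+np.cos(1.5-q)*S[:,1]
    return M+S@np.array([0,-.08,.045+.004*q+up])+d, tool(w,-S[:,2])
E
python3 - <<'E'
from h import *
q=.32
r.move_ptp(*knob(q,.05));r.move_l(knob(q)[0],speed=.08);print(sensors.get_time_s(),W())
r.grasp();print(sensors.get_width(),S.T@W(),sensors.get_time_s())
for q in np.linspace(.32,1.5,7)[1:]:
    r.move_ptp(*knob(q));print(round(q,2),S.T@W(),sensors.get_moment()@S[:,2],sensors.get_time_s())
E
```

```text
6.6667 [-0.0786  0.3218  0.0648]
0.020402912930167647 [-3.0772 -2.0708  4.9769] 7.3
0.52 [-4.1671 -3.6279  5.2883] -0.10509954809736877 7.6083
0.71 [-3.651  -5.0975  5.4051] -0.13229940655776812 7.9167
0.91 [-3.2336 -4.0153  4.8176] -0.064557042260873 8.225
1.11 [-2.8806 -4.7408  4.3276] -0.017848287746239422 8.5333
1.3 [-3.4662 -4.8155  5.7043] -0.08754510923349815 8.8417
1.5 [-3.0699 -4.5788  5.3524] -0.13828721023318774 9.15
```

Run:
```python
from h import *
r.let_go();r.move_l(knob(1.5,.09)[0],speed=.15)
p=camera_params("wrist");im=grab_frame("wrist")
import pickle;pickle.dump((im,p),open("K.pkl","wb"))
u,v=proj(p,M+S@np.array([0,-.06,.04]))[0].astype(int);print(u,v)
cv2.imwrite("pics/k2.png",cv2.resize(im[v-65:v+65,u-60:u+60],None,fx=4.6,fy=4.6,interpolation=cv2.INTER_CUBIC))
print(u-60,v-65,proj(p,M+S@np.array([[0,-.08,.063],[0,-.059,.063]]).T if 0 else (M+(S@np.array([[0,-.08,.063],[0,-.059,.063]]).T).T)),sensors.get_time_s())
```

```text
273 192
213 127 [[273.2234 225.598 ]
 [273.1808 197.2635]] 10.6
```

View pics/k2.png

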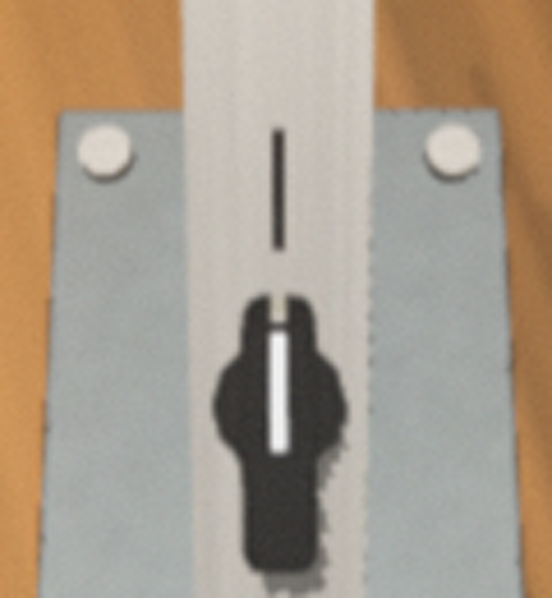

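The knob's white line lies on the sleeve's black line (both at u≈279 in the crop). Next I'll fetch the bar, gripping 13 mm behind the button's middle so the pads hold the rear of the button flush.

```bash
cat >> h.py <<'E'
Bo=np.array([.5087,.1956,.0125]);B=Rs(-.1039,0);G=.013
TI=tool(S[:,1],-S[:,2])
def ins(yo,g=G,dx=0,dz=0): return M+S@np.array([dx,yo+g,.009+dz])
E
python3 - <<'E'
from h import *
print(planner.ik(ins(.11),TI),planner.ik(ins(-.06,.09),TI))
T=Bo+B@np.array([0,G,.009]);R=tool(B[:,1],-B[:,2])
r.move_l(knob(1.5,.14)[0],speed=.2)
r.move_ptp(T+[0,0,.09],R);r.move_l(T,speed=.1);r.grasp();print(sensors.get_width(),W(),sensors.get_time_s())
r.move_l(T+[0,0,.15],speed=.15);print(sensors.get_width(),W())
r.move_ptp(ins(.12),TI)
print(sensors.get_width(),W(),sensors.get_eef_pos()-ins(.12),sensors.get_time_s())
p=camera_params("wrist");im=grab_frame("wrist");s=grab_frame("side");ps=camera_params("side")
for pp,i in((p,im),(ps,s)):
    o=M+S@np.array([0,.12,0])
    for q in((0,-.08,0),(.0125,-.073,.0125),(-.0125,-.073,.0125),(0,.17,0),(0,0,.0125)):
        cv2.circle(i,tuple(proj(pp,o+S@np.array(q))[0].astype(int)),1,(0,0,255),-1)
    for q in((.017,0,.017),(-.017,0,.017),(0,-.06,.017)):
        cv2.circle(i,tuple(proj(pp,M+S@np.array(q))[0].astype(int)),1,(255,0,0),-1)
c=proj(ps,ins(.08))[0].astype(int)
a=cv2.resize(s[c[1]-90:c[1]+90,c[0]-75:c[0]+75],None,fx=2.3,fy=2.33,interpolation=cv2.INTER_CUBIC)
o=np.hstack([im,np.zeros((420,0,3),np.uint8)]);
b=cv2.resize(im[60:420,140:420],None,fx=1.17,fy=1.167);hh=max(len(a),len(b))
a=cv2.copyMakeBorder(a,0,hh-len(a),0,0,0);b=cv2.copyMakeBorder(b,0,hh-len(b),0,0,0)
o=np.hstack([a,b]);print(o.shape);cv2.imwrite("pics/pre.png",o)
E
```

```text
[-0.4575  0.4425  1.681   0.5625  1.1783 -0.4329] [-0.5934  0.5151  1.6967  0.5461  1.1626 -0.587 ]
0.02357947591651634 [-1.598  -0.2104  5.9932] 14.4583
0.023614633010114287 [ 0.1977  0.055  -2.8355]
0.02347326242630733 [-0.2734 -0.0901 -2.5055] [-0.0009  0.0004 -0.0008] 16.55
(420, 673, 3)
```

View pics/pre.png

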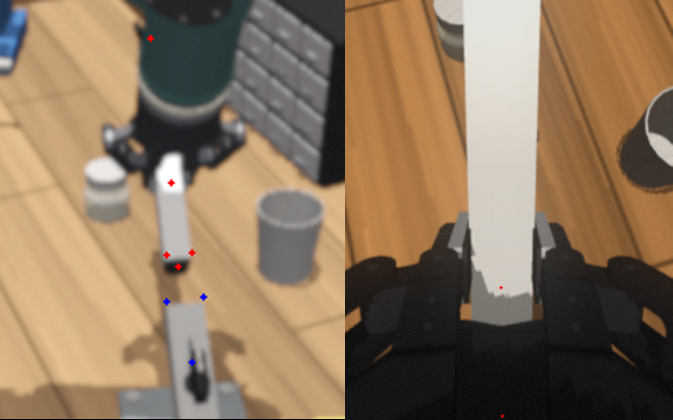

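In the side crop the predicted nose (178,267) and mouth corners (166,301)/(203,297) match the picture to about a pixel, and the gripper holds the bar flush. I'll insert it with force monitoring.

Run:
```python
from h import *
r.move_l(ins(.085),speed=.1);f0=W();print(sensors.get_eef_pos()-ins(.085))
for y in(.065,.05,.035,.02,.012,.006,.002):
    hit=r.move_l(ins(y),speed=.05,contact_N=20);print(y,hit,S.T@(W()-f0),S.T@(sensors.get_eef_pos()-ins(y)),S.T@sensors.get_moment(),sensors.get_width(),sensors.get_time_s())
    if hit:break
```

```text
[-0.0001  0.0003 -0.0001]
0.065 False [-0.799   0.3461 -0.703 ] [ 0.     -0.0002  0.    ] [-0.4883  0.0102 -0.0235] 0.023822471227111244 17.7
0.05 False [-1.1145  0.1412 -1.5476] [-0.     -0.0003 -0.    ] [-0.4743 -0.0037  0.0201] 0.023887195077444537 18.15
0.035 False [-0.3096 -0.9502 -0.1149] [-0.     -0.0003 -0.    ] [-0.4248  0.0161 -0.1086] 0.02369567242080833 18.6
0.02 False [-1.1484  0.1323 -0.7613] [-0.     -0.0003 -0.    ] [-0.4767  0.0707  0.042 ] 0.023922119881434473 19.05
0.012 False [ 0.9479  0.3867 -0.7139] [-0.     -0.0003 -0.    ] [-0.5118 -0.0019  0.0288] 0.02398745960205321 19.3583
0.006 False [-0.6361  0.447  -0.4345] [-0.     -0.0003 -0.    ] [-0.4516 -0.0039  0.0284] 0.02377188785342295 19.625
0.002 False [-1.1489  0.3179 -0.4069] [-0.     -0.0002 -0.    ] [-0.463   0.0101 -0.007 ] 0.023759419599765012 19.875
```

```bash
cat > two.py <<'E'
from h import *
import sys
o=[]
for n in("side","top"):
    s=grab_frame(n);c=proj(camera_params(n),M)[0].astype(int)
    o.append(cv2.resize(s[c[1]-60:c[1]+60,c[0]-55:c[0]+55],(395,431),interpolation=cv2.INTER_CUBIC))
cv2.imwrite(sys.argv[1],np.hstack(o))
E
python3 two.py pics/in1.png
```

```text
(no output)
```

View pics/in1.png

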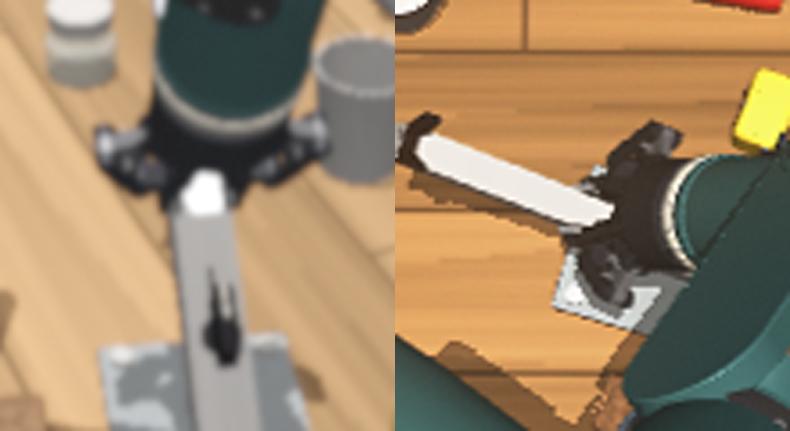

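The bar is in the mouth, seen at (205,210) in the side crop. I'll release, regrip further up and slide it down.

```bash
python3 - <<'E'
from h import *
r.let_go();up=S[:,2]*.075
r.move_l(ins(.002)+up,speed=.15)
r.move_l(ins(.002,.09)+up,speed=.2)
hit=r.move_l(ins(.002,.09),speed=.1,contact_N=10);print(hit,sensors.get_time_s())
r.grasp();print(sensors.get_width(),S.T@W());f0=W()
for y in(-.02,-.04,-.05,-.056,-.060):
    hit=r.move_l(ins(y,.09),speed=.05,contact_N=20);print(y,hit,S.T@(W()-f0),S.T@(sensors.get_eef_pos()-ins(y,.09)),sensors.get_time_s())
    if hit:break
E
python3 two.py pics/in2.png
```

```text
False 22.6833
0.02369359818670845 [-3.0672  1.5746  6.4667]
-0.02 True [ 2.248  -2.1591 -0.9028] [-0.0005  0.0184  0.0007] 23.55
```

View pics/in2.png

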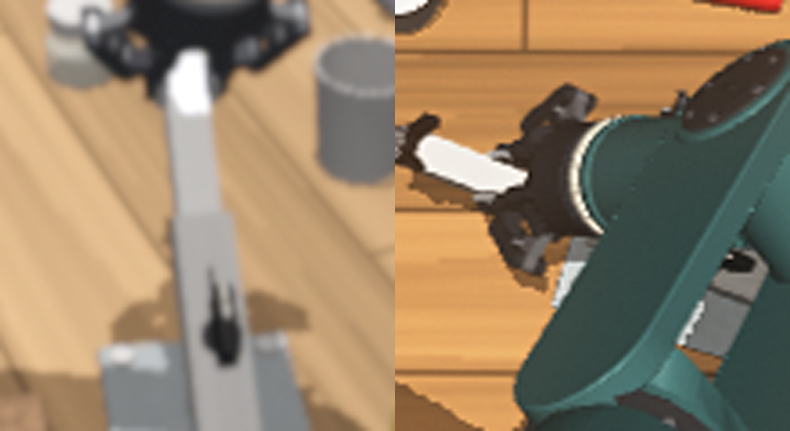

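The move stopped 3.6 mm in, on contact. The likely cause is that the bar drooped within its play when I released it, was regripped tilted, and now wedges. I'll check sideways yaw and position numerically and take single-step force readings.

Run:
```python
from h import *
p=camera_params("side");s=grab_frame("side");g=cv2.GaussianBlur(cv2.cvtColor(s,cv2.COLOR_BGR2GRAY),(3,3),0).astype(float)
yo=-.0016
def E(y,h,x,b):
    a=proj(p,M+S@np.array([-x,y,b]))[0];c=proj(p,M+S@np.array([x,y,b]))[0];return a,c
for y,x,b in((.015,.0125,.0125),(.03,.0125,.0125),(.045,.0125,.0125),(-.01,.017,.017),(-.03,.017,.017)):
    a,c=E(y,0,x,b);v=int(round((a[1]+c[1])/2));d=np.gradient(g[v]);u0,u1=int(a[0])-9,int(c[0])+9
    print(y,"pred",a,c,"obs",v,[(u,int(d[u])) for u in range(u0,u1) if abs(d[u])>=abs(d[u-1]) and abs(d[u])>abs(d[u+1]) and abs(d[u])>7])
print(S.T@W(),S.T@sensors.get_moment(),S.T@(sensors.get_eef_pos()-M))
im=grab_frame("top")
for l in("spring_button",):
  for n in("side","top"):
    for d in recognise(l,n)[:3]:print(n,S.T@(d["xyz"]-M),d["p"])
```

```text
0.015 pred [283.6392 202.1255] [295.3974 201.3057] obs 202 [(283, 12)]
0.03 pred [282.8747 195.6015] [294.5731 194.8045] obs 195 [(283, 12)]
0.045 pred [282.1182 189.1461] [293.7575 188.3715] obs 189 [(282, 13), (293, -8)]
-0.01 pred [282.9555 212.5108] [299.1491 211.3412] obs 212 [(279, -15), (282, 15)]
-0.03 pred [283.9967 221.5137] [300.3028 220.3   ] obs 221 [(278, -12), (280, -11), (283, 16)]
[-1.5162 -1.267   6.5294] [-0.6469  0.1386 -0.1956] [-0.0005  0.0884  0.0097]
side [-0.0036  0.0502  0.0089] 0.56
```

It is laterally true, so the bar isn't yawed. I'll raise and level it in steps while watching force.

```bash
cat >> h.py <<'E'
def tip(a,y,dz): # bar-grip pose: tilt a about sleeve x, TCP at sleeve y, dz above nominal
    c,s=np.cos(a),np.sin(a);X=np.array([[1,0,0],[0,c,-s],[0,s,c]])
    return M+S@np.array([0,y,.009+dz]), S@X@S.T@TI
E
python3 - <<'E'
from h import *
y=.0895
for k in(0,.2,.4,.6,.8,1.,1.2):
    r.move_ptp(*tip(.038*k,y,.005*k));print(k,S.T@W(),S.T@sensors.get_moment(),sensors.get_time_s())
    if np.linalg.norm(W())>35:break
E
```

```text
0 [-4.5932 -4.189   9.815 ] [-0.891   0.6932 -0.3288] 24.1
0.2 [-3.4634 -4.8194  4.3975] [-1.0821  0.4408 -0.1909] 24.35
0.4 [-2.2043 -4.8589  0.4417] [-1.2088  0.4188 -0.2153] 24.6
0.6 [-3.1406 -4.0411 -2.1406] [-0.922   0.4889 -0.2618] 24.85
0.8 [-3.5002 -2.1063 -2.2871] [-0.5996  0.5402 -0.319 ] 25.1
1.0 [-4.0384 -1.3936 -4.0248] [-0.2675  0.5734 -0.3379] 25.35
1.2 [-3.6728  0.609  -2.9178] [-0.0419  0.6014 -0.2923] 25.6
```

Force and moment come back near their free values around k≈0.9. I'll slide it on from there.

Run:
```python
from h import *
y=.0895;k=.92
r.move_ptp(*tip(.038*k,y,.005*k));f0=W()
for y in(.087,.084,.08,.075,.065,.055,.045,.036):
    P,R=tip(.038*k,y,.005*k);hit=r.move_l(P,speed=.04,contact_N=25)
    f=S.T@W();print(y,hit,f,S.T@sensors.get_moment(),(S.T@(sensors.get_eef_pos()-P)),sensors.get_time_s())
    if hit:break
```

```text
0.087 False [-4.114  -0.3645 -1.2973] [-0.1752  0.5736 -0.255 ] [ 0. -0.  0.] 26.1
0.084 False [-3.5095 -0.4313 -2.7041] [-0.3327  0.6176 -0.2762] [ 0.     -0.0004 -0.    ] 26.35
0.08 False [-4.0395 -0.8459 -2.5862] [-0.4267  0.6006 -0.3194] [ 0.     -0.0006 -0.    ] 26.6
0.075 False [-4.1832 -2.1154 -2.8445] [-0.5435  0.5725 -0.2866] [ 0.     -0.0006 -0.    ] 26.875
0.065 False [-3.3873 -3.3276 -3.0185] [-0.6233  0.5954 -0.2651] [ 0.     -0.0009 -0.    ] 27.275
0.055 False [-3.0467 -2.9434 -2.5511] [-0.6595  0.636  -0.3111] [ 0.     -0.0007 -0.    ] 27.675
0.045 False [-3.9591 -3.0702 -3.1562] [-0.6658  0.6295 -0.3597] [ 0.     -0.0008 -0.    ] 28.075
0.036 False [-3.3527 -6.3375 -3.425 ] [-1.1147  0.5558 -0.3474] [ 0.0003 -0.0013  0.    ] 28.45
```

Run:
```python
from h import *
k=.92
for y in(.034,.032,.031,.030,.029):
    P,R=tip(.038*k,y,.005*k);hit=r.move_l(P,speed=.03,contact_N=20)
    print(y,hit,S.T@W(),S.T@sensors.get_moment(),(S.T@(sensors.get_eef_pos()-M)),sensors.get_time_s())
    if hit:break
grab_frame("top");grab_frame("side")
for n in("side","top"):
    for d in recognise("spring_button",n)[:4]:print(n,S.T@(d["xyz"]-M),d["p"])
    for d in recognise("bar",n)[:2]:print("bar",n,S.T@(d["xyz"]-M),d["p"])
```

```text
0.034 False [-1.8941 -5.7    -2.84  ] [-1.1062  0.2729 -0.2229] [0.0007 0.0334 0.0138] 28.7
0.032 False [ 0.2056 -1.2724 -1.5542] [-0.3991 -0.0376 -0.0442] [0.0007 0.0323 0.0139] 28.95
0.031 False [-0.3702 -1.0038 -1.5188] [-0.3534  0.004   0.05  ] [0.0003 0.0311 0.0137] 29.2
0.03 False [ 0.8466 -1.1752 -1.6319] [-0.3759 -0.0203 -0.0009] [0.0001 0.03   0.0136] 29.45
0.029 False [-0.7009 -1.1666 -1.3712] [-0.4088 -0.0355 -0.0193] [0.0001 0.0289 0.0136] 29.7
bar side [-0.0016  0.0179  0.0119] 0.62
bar top [-0.0061  0.073   0.0076] 0.8
bar top [ 0.1305 -0.1202 -0.0152] 0.64
```

The side force fell to zero near y=0.033, which fits the button popping. I'll confirm the lock with a gentle pull, then centre the bar, let go and retreat.

Run:
```python
from h import *
k=.92
for y in(.038,):
    P,_=tip(.038*k,y,.005*k);hit=r.move_l(P,speed=.02,contact_N=15);a=(S.T@(sensors.get_eef_pos()-M))[1];print("pull",hit,a,S.T@W())
P,R=tip(.038*k,a-.003,.005*k);r.move_l(P,speed=.03);print(S.T@W())
r.let_go();r.move_l(P+S[:,2]*.1,speed=.15)
r.move_l(sensors.get_eef_pos()+np.array([-.06,.06,.10]),speed=.2)   # clear the view
r.move_joints([.9,.1,1.4,0,1.5,0]);print(W(),sensors.get_time_s())
o=[]
for n in("side","top"):
    s=grab_frame(n);c=proj(camera_params(n),M+S@np.array([0,-.03,0]))[0].astype(int)
    o.append(cv2.resize(s[c[1]-50:c[1]+50,c[0]-45:c[0]+45],(395,439),interpolation=cv2.INTER_CUBIC))
    q=(M+(S@np.array([[.0205,-.051,0],[.0205,-.069,0],[0,.11,.0125]]).T).T);print((proj(camera_params(n),q)-c+[45,50])*4.39)
cv2.imwrite("pics/fin.png",np.hstack(o))
```

```text
pull True 0.0333413576986756 [ 0.0454 -2.3615  0.6847]
[-0.2675 -0.3074 -1.8685]
[0.1349 0.1341 0.3027] 35.0917
[[247.0619 261.0595]
 [251.7007 296.99  ]
 [169.5977 -50.0569]]
[[236.3271 201.3267]
 [259.8378 210.7491]
 [ 11.7174 144.7227]]
```

View pics/fin.png

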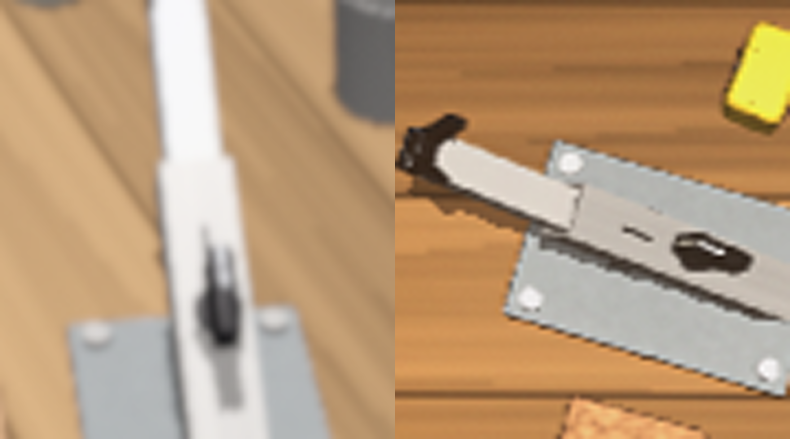

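The lock held on the pull, which stopped at exactly the slot's edge (origin at −57 mm). The knob mark is parallel with the sleeve line. As a last numeric check I'll look at the slot's side from close by with the wrist camera.

Run:
```python
from h import *
P=M+S@np.array([.08,-.08,.16]);r.move_ptp(P,TI)
p=camera_params("wrist");im=grab_frame("wrist")
for l in("spring_button","bar_nose","lock_knob"):
    for d in recognise(l,"wrist")[:3]:print(l,S.T@(d["xyz"]-M),d["p"])
for d in cut_out("spring_button","wrist")[:2]:
    q=np.argwhere(d["mask"])[:,::-1];print(d["p"],len(q),q.min(0),q.max(0))
print(proj(p,M+(S@np.array([[.0205,-.051,0],[.0205,-.069,0],[.017,-.048,.006],[.017,-.072,.006],[.017,-.06,-.006]]).T).T))
a=proj(p,M+S@np.array([.018,-.06,0]))[0].astype(int);g=cv2.cvtColor(im,cv2.COLOR_BGR2GRAY);print(a);print(g[a[1]-16:a[1]+18:1,a[0]-9:a[0]+8])
print(sensors.get_time_s())
```

```text
spring_button [ 0.0198 -0.0648  0.0035] 0.49
bar_nose [0.0034 0.0438 0.0098] 0.6
lock_knob [ 0.0029 -0.0772  0.0587] 0.91
[[211.3864 171.5469]
 [212.3659 189.7407]
 [206.2303 169.2414]
 [207.6714 193.9808]
 [209.6064 179.7225]]
[209 180]
[[201 204 194 134  78  68  66  66  68  65  73  87  99  99  98  97 101]
 [204 203 193 143  82  68  65  67  66  62  71  85  97  99 101  97  99]
 [203 204 195 141  84  68  67  67  71  65  70  82  96 101  96  98  99]
 [203 204 196 144  83  66  66  72  77  66  67  84  98  99  99 100  98]
 [201 203 197 142  86  66  71  81  95  78  72  83  97  98  98  96 100]
 [203 203 195 151  90  71  77 103 108  84  72  80  97  99  99  98 100]
 [202 204 197 161  95  72  89 116 112  88  71  79  94  99  99  97  99]
 [201 202 198 168  93  69  92 116 116  90  70  79  96 100  99  99 104]
 [199 202 199 176 104  69  90 119 117  90  73  79  94 104 100  98 100]
 [199 202 205 187 107  69  85 110 111  90  70  77  96 101  98  97  99]
 [198 200 205 186 112  67  83 109 115  98  87  79  94 100  98 100  98]
 [199 202 204 188 114  67  82 124 148 135 111  90  93  98  99 100  99]
 [199 202 
[... 859 characters left out ...]
 175 103  72  88 124 146 131  84  65  58  60  60  75]
 [194 198 199 201 183 105  66  87 131 173 143  85  64  60  56  56  65]
 [196 196 198 200 185 109  66  83 134 180 145  87  62  58  55  57  62]
 [194 198 199 203 187 111  67  82 133 178 145  86  65  58  55  55  56]
 [194 198 200 202 188 113  66  81 125 160 130  84  64  60  60  59  58]
 [194 194 199 200 188 120  68  71 102 117  98  74  62  60  57  55  56]
 [192 195 198 202 189 124  73  66  74  78  69  65  66  60  56  59  59]
 [194 193 199 201 186 121  71  63  65  64  64  67  64  59  55  56  57]
 [193 195 198 200 191 129  76  64  66  67  65  64  66  62  57  58  55]
 [195 194 197 200 192 137  81  66  64  65  63  66  66  66  57  56  54]]
38.425
```

The button shows at the slot, 20 mm off the axis and 18 px (about 18 mm) long, so it has popped out. The knob is unmoved and the robot is clear.

Run:
```python
from h import *
print(r.hand_in())
```

```text
the job is handed in; nothing more can be done
None
```

The job is handed in at about 38 s: the knob is on its line, the bar is in the sleeve with its button through the slot (a light pull confirmed the lock), and the robot is clear of everything.

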